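# Free the seized camera mast of a classroom rover

## Task

The orange-headed camera mast has seized in the little blue rover's deck socket: a straight pull only lifts the whole rover, so work the mast out by twisting it back and forth while drawing it gently upwards, and keep the rover seated on its grey stand all the time. Then set the mast down, without dropping it, in the large empty compartment of the pale-blue kit tray and let go; it may stand or lean there.

Things in the scene. Friction and masses are not known exactly. Their poses are not given: they have to be found in the camera images.
- mast: Camera mast, 80 g, upright in the rover's socket. Origin at the centre of its flat foot, z up along the shank. Aluminium shank 20 mm in diameter, its lowest 32 mm inside the socket; on top an orange head 40 mm long (x) x 24 mm wide (y) x 34 mm high, 57 to 91 mm above the foot, with flat sides: grip it across the 24 mm, along its y.
- mast_head (a point): Centre of the orange head, 74 mm above the mast's foot, on its axis; axes as the mast's. The mast may be turned either way, without stops, with 0.2 to 0.4 N m. Draw it up 2 to 3 mm for every radian it turns, say 2.5 mm per stroke of 1 rad to and fro.
- socket (a point): Centre of the socket's mouth on the rover's deck, 45 mm above its underside. Dry friction of 20 to 35 N grips the mast's shank and acts against its sliding direction: a straight pull meets all of it and lifts the rover; while turning, little of it acts upwards. The first 18 mm up are seized, then the mast lifts out freely; its foot clears the deck after 32 mm.
- rover: Blue rover, 0.75 to 1 kg, loose: only its weight holds it on the stand, whose lips stop it turning (1 to 2 mm play). Hull 150 (x) x 90 (y) x 45 mm high; black wheels of 60 mm diameter, 149 mm over all in y. Origin at the centre of the hull's underside, 40 mm above the table; z up. Socket with a brass collar in mid-deck; battery pack and circuit board on the deck reach z 57 mm.
- stand: Grey stand fixed to the table, 210 x 170 mm (x, y); origin at the centre of its underside; its pad is 40 mm high and its lips rise to 55 mm.
- tray: Pale-blue and white kit tray fixed to the table, 220 mm (x) x 290 mm (y), outer walls 40 mm high, dividers 36 mm high; origin at the centre of its underside. Its other compartments hold small parts.
- tray_bay (a point): Middle of the floor of the large empty compartment, 4 mm above the table; the compartment is 145 mm (x) x 139 mm (y) inside, axes as the tray's.
There are look-alikes about, which are no part of the job. What is shaped like the rover but brown is not meant. Leave any turquoise look-alike of the mast alone.

How it is judged:
On the way, in this order (a step that is already met when the one before it is completed fails the run):
1. the mast is drawn out of the socket while the rover stays on its stand (z of mast in the frame of rover above 0.047 m and z of rover in the frame of stand below 0.044 m and angle between rover's own z axis and vertical below 0.08 rad), for 0.1 s.
2. the mast is lowered into the empty compartment while still held (x of mast in the frame of tray_bay between -0.066 and 0.066 m and y of mast in the frame of tray_bay between -0.066 and 0.066 m and z of mast in the frame of tray_bay below 0.02 m and contact force between the fingers and mast above 0.5 N), for 0.1 s.
At the end, for the whole second after the job is handed in: The mast's foot is inside the large empty compartment, within 20 mm of its floor (standing or leaning), at rest and released; the rover sits on its stand, raised no more than 4 mm and tilted no more than 0.08 rad (x of mast in the frame of tray_bay between -0.07 and 0.07 m and y of mast in the frame of tray_bay between -0.07 and 0.07 m and z of mast in the frame of tray_bay below 0.02 m and z of rover in the frame of stand below 0.044 m and angle between rover's own z axis and vertical below 0.08 rad and linear speed of each of mast, rover below 0.02 m/s); the robot touches nothing.
It fails at once if the rover is lifted more than 12 mm off its stand (z of rover in the frame of stand above 0.052 m).
It fails at once if the rover is tipped by more than 0.2 rad (angle between rover's own z axis and vertical above 0.2 rad).
It also fails if it takes over 67 s, if anything falls off the work surface, if the arm or the gripper's body presses on something with over 40 N, if the wrist force passes 120 N, or if a joint passes its speed limit or range.

## Robot

A 6-joint arm with a two-finger parallel gripper is mounted at the origin on the work surface. World frame = base frame: x ahead of the robot, y to its left, z up, the work surface at z = 0. Lengths are in m, angles in rad, forces in N, time in s.
With the tool pointing down it reaches from about 0.25 to 0.725 m from the base axis. Payload 4 kg.
Tool frame: the origin (TCP) lies between the finger pads; the fingertips stand 17 mm ahead of it and the grasp point (between the pads) lies 2 mm behind it; z points along the fingers, x is the direction in which the jaws open and shut, and the axes are right-handed (so a half turn about z gives the same grasp; the last joint's range is limited). The gripper opens to 85 mm and grips with 20 to 120 N. Pads are 22 mm wide; open, the fingers measure 114 mm over their backs; the gripper's body (76 mm by 85 mm) begins 54 mm behind the grasp point. The pads swing forward as they close: fully open they stand 13 mm farther back than shut.
Start: joints at [-1.338, 0.241, 0.005, 1.335, 0, 1.571], TCP at [0.115, -0.487, 0.248] pointing down, gripper open.
Joint ranges: [-2.72, 2.72], [-1.05, 1.87], [-1.09, 1.28], [-1.99, 2.15], [-1.42, 1.44], [-3.14, 3.14]. Speed limits (rad/s): [2.79, 2.79, 3.14, 3.14, 3.14, 3.14].

## Interface

Orientations are given as a unit quaternion [x, y, z, w].
In Python, from workcell import telemetry, cams, workorder gives the robot as it stands. The module is installed in compiled form; this text tells all that it offers.
- The arm moves only by the tool apply_moves, never from a script. Its argument "moves" is a list that holds one entry, the list of rows, each a list of 4 numbers: the shift along the tool's x, y, z in mm, then the turn about the tool's z in degrees. A call has exactly 10 rows; each row shifts and turns the pose as measured when the row begins, along the tool's axes as they then stand; what a row does not reach is not made up. A row lasts 1/10 s, in which the tool goes at most 50 mm and 8.59 degrees, less where a joint would pass 70% of its speed; a pose out of reach is approached as far as the arm can. A call with a gripper value outside its range is refused whole. "hand" is the gripper's target within -1 to 1 (fully open at 1, half-way at 0, shut at -1), set as the call begins (left out, the last holds). The fingers move at their own pace and stop on an object; the grip force is fixed at half the most. Time passes only in rows, so rows that do not move let the fingers close, or fill a call up. It gives the time, the measured TCP pose, the force and the opening at its end, in the units of the state.
- telemetry.get_obs(): the state, without advancing time (a new reading comes with each control period).
- cams.camera(name): name is "scene" or "side" or "wrist"; returns a dict with "color" (420x560x3 uint8, red, green, blue), "fovy" (degrees; the focal length in pixels is half the picture's height over the tangent of half this angle, whatever the lens; pixels are square), "cx", "cy" (the principal point, pixels), "camera_from_world" (4x4, takes a point from world to camera coordinates). Camera axes: x right, y down, z forward; pixel columns grow to the right and rows downward; lengths in m; the calibration is good to about 2 mm. The wrist camera is an equidistant fisheye: a pixel r from the principal point sees the ray r / f radians off the axis. A picture is of the moment at which its call begins. There is no depth.
- workorder.job_done(): hands the job in, once; it reports no verdict.
The state is a dict: "clock": time; "joint_pos": joint angles; "joint_vel": joint speeds; "tau": joint torques, N m; "eef_pos": TCP position; "tool_rot": TCP orientation; "ft_force": force on the tool from outside, world axes, zero at the start; "ft_torque": the same for the moment, N m; "grip_width": finger opening in m.
Only numpy, scipy, OpenCV 4.12 (cv2) and the standard library are available. Lean on these libraries where they do the work, as an engineer would, in place of code of your own. Each camera call takes 0.05 s, during which the arm holds its last target. There are 200 camera calls.

## Working session

There is one attempt and no reset: what is moved stays moved. The work goes in short steps, Python scripts to look and compute and a tool call to move; the robot and the scene stay as the last step left them, time stands still between calls to the robot, and variables do not carry over. Pictures are saved under pics/ and viewed, about 8 in all and at most 12, crops included, and the job is handed in when it is done.

Besides the shell and the picture viewer there is one more tool, called after "Call:" as name(argument=value, ...), one argument or row to a line, values as JSON. apply_moves: Moves the arm, as the interface text tells. Its arguments: {"type":"object","properties":{"moves":{"type":"array"},"hand":{"type":"number"}},"required":["moves"]}

```bash
mkdir -p pics; cat > h.py <<'E'
import numpy as np, cv2
from workcell import telemetry, cams, workorder
def snap(n,f):
    c=cams.camera(n); cv2.imwrite(f'pics/{f}.png',c['color'][:,:,::-1]); np.save(f'pics/{f}.npy',{k:c[k] for k in('fovy','cx','cy','camera_from_world')},allow_pickle=True); return c
def cal(f): return np.load(f'pics/{f}.npy',allow_pickle=True).item()
def ray(c,u,v,fish=False):
    f=210/np.tan(np.radians(c['fovy'])/2); d=np.array([(u-c['cx'])/f,(v-c['cy'])/f])
    if fish:
        r=np.linalg.norm(d); d=np.r_[d/max(r,1e-9)*np.sin(r),np.cos(r)]
    else: d=np.r_[d,1]
    T=c['camera_from_world']; R=T[:3,:3]; return -R.T@T[:3,3], R.T@d
def atz(c,u,v,z,fish=False):
    o,d=ray(c,u,v,fish); return o+d*(z-o[2])/d[2]
def tri(*rs):
    A=0;b=0
    for o,d in rs:
        d=d/np.linalg.norm(d);P=np.eye(3)-np.outer(d,d);A=A+P;b=b+P@o
    return np.linalg.solve(A,b)
E
python3 - <<'E'
from h import *
a=[snap(n,n+'0')['color'] for n in('scene','side','wrist')]
for n in('scene','side','wrist'):
    c=cal(n+'0'); print(n,c['fovy'],c['cx'],c['cy'],ray(c,c['cx'],c['cy']))
o=telemetry.get_obs();print(o)
E
```

```text
scene 47.46129151251628 275.2951602281739 207.51701082590154 (array([ 0.84231833, -0.67398914,  0.63637801]), array([-0.45347536,  0.7168975 , -0.52954516]))
side 44.09014107504962 272.35516471252583 215.433398216448 (array([-0.19623789,  0.86826634,  0.78695931]), array([ 0.47043307, -0.68309911, -0.55863076]))
wrist 65.70646984690485 284.89076302701 215.36547201796924 (array([ 0.19440544, -0.46686708,  0.37277057]), array([-0.30601159, -0.07108838, -0.94936997]))
{'clock': 0.15, 'joint_pos': array([-1.33801139e+00,  2.41250303e-01,  4.06108660e-03,  1.33517135e+00,
        2.48028561e-05,  1.57079408e+00]), 'joint_vel': array([-0.00062212, -0.00174689,  0.00515084, -0.00027122,  0.00071688,
       -0.00147299]), 'tau': array([ 3.24176954e-04, -3.72635758e+01,  2.52638304e+01,  1.24022184e-02,
        6.50345169e-05, -1.31322004e-06]), 'eef_pos': array([ 0.11525235, -0.486096  ,  0.2476227 ]), 'tool_rot': array([ 7.84439177e-01, -6.20205261e-01, -6.05833162e-04, -4.94804564e-04]), 'ft_force': array([-0.32772113, -0.55300523, -0.90920757]), 'ft_torque': array([ 0.07223603, -0.04376866,  0.02753761]), 'grip_width': 0.0850772003522631}
```

View pics/scene0.png

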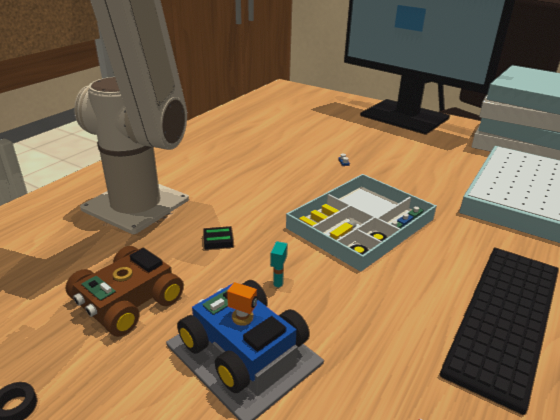

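View pics/side0.png

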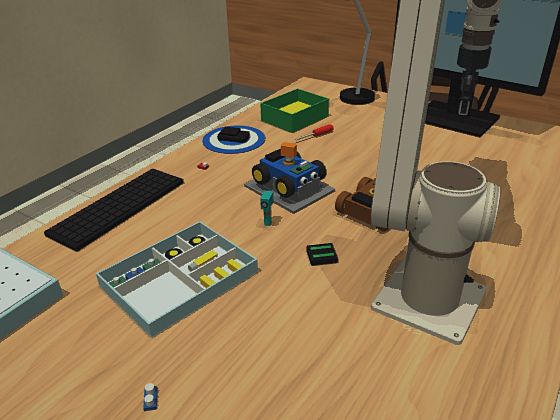

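The scene view shows the blue rover with the orange head at about (241,297). The look-alikes are the turquoise mast at (279,262) and the brown rover at (125,285). The tray is at (362,220), with its empty bay at about (373,198). In the side view the orange head is at (289,150), turquoise at (267,207) and the empty bay at (157,298). By the description I choose the orange head and check it in a crop.

```bash
python3 - <<'E'
from h import *
a=cv2.imread('pics/scene0.png');b=cv2.imread('pics/side0.png')
f=lambda im,x,y,w,h,W,H:cv2.resize(im[y:y+h,x:x+w],(W,H),interpolation=cv2.INTER_CUBIC)
top=np.hstack([f(a,190,265,100,75,400,300),f(b,240,125,100,75,400,300)])
bot=np.hstack([f(a,280,165,160,120,400,300),f(b,90,215,180,135,400,300)])
cv2.imwrite('pics/c1.png',np.vstack([top,bot]))
E
```

```text
(no output)
```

View pics/c1.png

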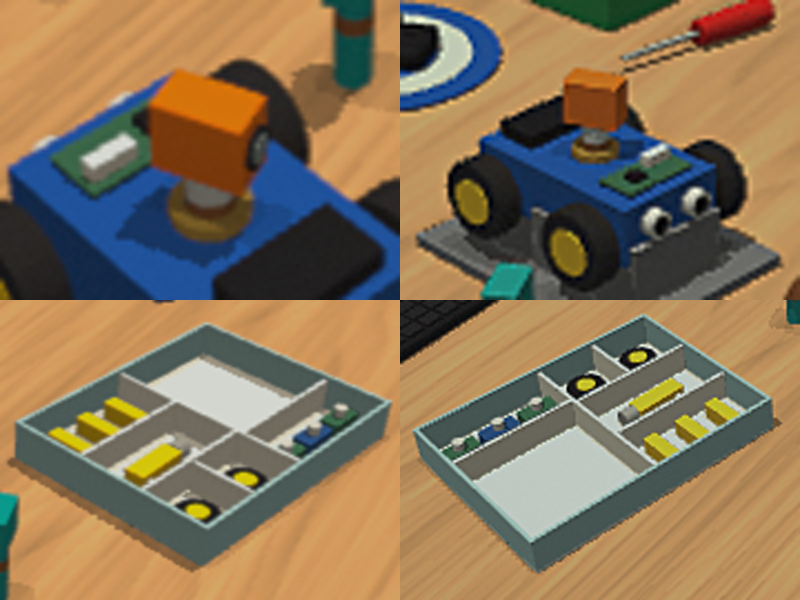

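The crop shows the orange head with a lens, in the blue rover's brass collar, so the choice holds. In the scene crop its top-face corners are (150,102), (176,70), (269,95) and (244,132). In the lower right crop the tray's rim corners are (415,432), (537,542), (773,375) and (645,317), with the divider junction at (575,405).

```bash
python3 - <<'E'
from h import *
s=cal('scene0');d=cal('side0')
P=[atz(s,190+u/4,265+v/4,.144)[:2] for u,v in[(150,102),(176,70),(269,95),(244,132)]]
P=np.array(P);print(P.round(4),P.mean(0));
for i in range(4):
    e=P[(i+1)%4]-P[i];print('edge',np.linalg.norm(e).round(4),np.degrees(np.arctan2(e[1],e[0])).round(1))
Q=[(150,102),(269,95),(244,132)]
# collar/socket: scene (211,213), side (597,150): z ~.09
print('collar',atz(s,190+211/4,265+207/4,.089),atz(d,240+197/4,125+150/4,.089))
# head top side corners
S=[atz(d,240+u/4,125+v/4,.144)[:2] for u,v in[(165,76),(180,68),(228,76),(224,86)]];print(np.round(S,4),np.mean(S,0))
f=.45
T=np.array([atz(d,90+(u-400)*f,215+(v-300)*f,.04)[:2] for u,v in[(415,432),(537,542),(773,375),(645,317)]])
T2=np.array([atz(s,280+u*.4,165+(v-300)*.4,.04)[:2] for u,v in[(207,325),(17,425),(207,527),(390,402)]])
for t in(T,T2):
    print(t.round(4),t.mean(0).round(4),[np.linalg.norm(t[(i+1)%4]-t[i]).round(3) for i in range(4)])
print('junction',atz(d,90+175*f,215+105*f,.036))
F=np.array([atz(s,280+u*.4,165+(v-300)*.4,.004)[:2] for u,v in[(203,357),(147,387),(237,432),(295,404)]]);print('floor vis',F)
E
```

```text
[[ 0.4898 -0.2483]
 [ 0.4869 -0.2281]
 [ 0.5251 -0.2199]
 [ 0.529  -0.2419]] [ 0.5076796 -0.2345432]
edge 0.0204 98.1
edge 0.039 12.2
edge 0.0224 -79.9
edge 0.0397 -170.8
collar [ 0.50798616 -0.23594419  0.089     ] [ 0.49937911 -0.23390013  0.089     ]
[[ 0.5214 -0.2276]
 [ 0.5192 -0.2436]
 [ 0.4837 -0.2501]
 [ 0.478  -0.2354]] [ 0.50055404 -0.2391887 ]
[[0.6368 0.3568]
 [0.4238 0.4008]
 [0.3841 0.0898]
 [0.5709 0.0782]] [0.5039 0.2314] [np.float64(0.218), np.float64(0.314), np.float64(0.187), np.float64(0.286)]
[[0.4356 0.4018]
 [0.3711 0.121 ]
 [0.5799 0.0777]
 [0.6456 0.3565]] [0.5081 0.2393] [np.float64(0.288), np.float64(0.213), np.float64(0.286), np.float64(0.215)]
junction [0.5327976  0.23575986 0.036     ]
floor vis [[0.43762906 0.3964802 ]
 [0.4157134  0.30576873]
 [0.52638872 0.2786408 ]
 [0.55474803 0.36031176]]
```

Call:
apply_moves(
  moves=[
    [[-15,-44,0,0.2],[-15,-44,0,0.2],[-15,-44,0,0.2],[-15,-44,0,0.2],[-15,-44,0,0.2],[-15,-44,0,0.2],[-15,-44,0,0.2],[-15,-44,0,0.2],[-15,-44,0,0.2],[-15,-44,0,0.2]],
  ],
  hand=1,
)

```text
clock: 1.15
eef_pos: [0.5224, -0.2417, 0.244]
tool_rot: [0.768, -0.64, -0.003, 0.0]
ft_force: [-0.3, -0.5, 0.2]
grip_width: 0.0855
```

```bash
python3 - <<'E'
from h import *
from scipy.spatial.transform import Rotation as R
c=snap('wrist','wrist1');im=cv2.imread('pics/wrist1.png');cv2.imwrite('pics/w1.png',cv2.resize(im,(800,600),interpolation=cv2.INTER_CUBIC))
o=telemetry.get_obs();M=R.from_quat(o['tool_rot']).as_matrix();print(o['clock'],o['eef_pos'],M.round(3),o['joint_pos'])
e=np.array([.504,-.237,.144])-o['eef_pos'];print('tool delta mm',(M.T@e*1e3).round(1))
E
```

```text
1.2 [ 0.52846819 -0.23746405  0.24294417] [[ 0.187 -0.982  0.   ]
 [-0.982 -0.187  0.006]
 [-0.006 -0.001 -1.   ]] [-0.42504568  0.40415279  0.22100165  1.39004141  0.00553557  2.52893481]
tool delta mm [-4.4 24.1 98.9]
```

View pics/w1.png

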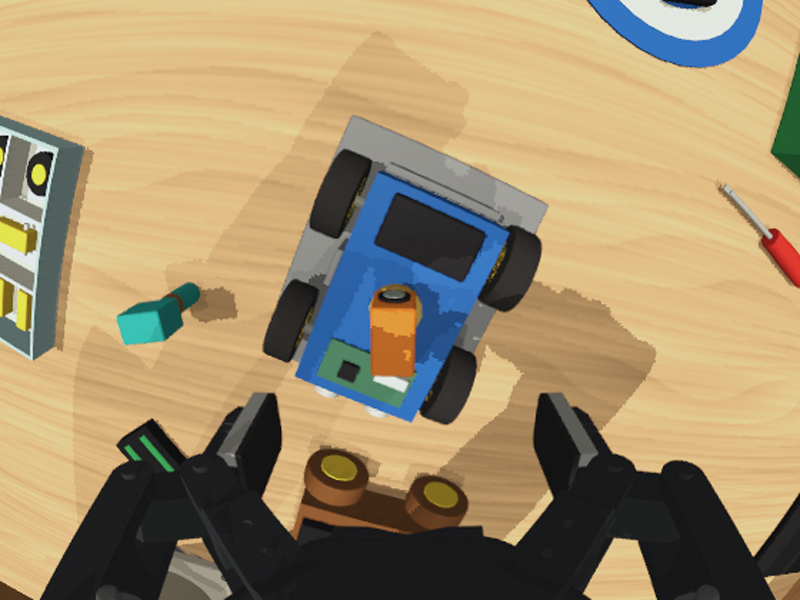

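The wrist view shows the orange head below. Its top face spans about (371,312), (413,310), (414,373) and (374,377), with the turquoise mast well off to the left at (150,320).

```bash
python3 - <<'E'
from h import *
c=cal('wrist1')
P=np.array([atz(c,u*.7,v*.7,.144,True)[:2] for u,v in[(371,310),(414,308),(414,374),(374,377)]])
print(P.round(4),P.mean(0))
for i in range(4):
    e=P[(i+1)%4]-P[i];print('edge',np.linalg.norm(e).round(4),np.degrees(np.arctan2(e[1],e[0])).round(1))
im=cv2.imread('pics/wrist1.png');cv2.imwrite('pics/w1c.png',cv2.resize(im[185:285,230:325],(760,800),interpolation=cv2.INTER_CUBIC)[:,:,:])
E
```

```text
[[ 0.524  -0.2217]
 [ 0.5291 -0.2432]
 [ 0.4921 -0.2501]
 [ 0.4863 -0.2291]] [ 0.50787566 -0.23601871]
edge 0.0221 -76.8
edge 0.0376 -169.4
edge 0.0218 105.4
edge 0.0384 11.1
```

Call:
apply_moves(
  moves=[
    [[-3,10,0,0],[-3,11,0,0],[0,0,5,0],[0,0,15,0],[0,0,20,0],[0,0,20,0],[0,0,15,0],[0,0,8,0],[0,0,0,0],[0,0,0,0]],
  ],
)

```text
clock: 2.2
eef_pos: [0.4966, -0.2392, 0.1568]
tool_rot: [0.767, -0.642, -0.003, -0.001]
ft_force: [0.4, -0.7, 1.2]
grip_width: 0.0853
```

```bash
cat >> h.py <<'E'
from scipy.spatial.transform import Rotation as R
def st(x=.5072,y=-.2355,z=.128):
    o=telemetry.get_obs();M=R.from_quat(o['tool_rot']).as_matrix();e=np.array([x,y,z])-o['eef_pos']
    print(o['clock'],o['eef_pos'].round(4),'yaw',np.degrees(np.arctan2(M[1,0],M[0,0])).round(2),'zax',M[:,2].round(4),'q6',o['joint_pos'][5].round(3),'F',o['ft_force'].round(1),o['ft_torque'].round(2),o['grip_width'].round(4),'delta',(M.T@e*1e3).round(1))
E
python3 -c "from h import *;st()"
```

```text
Traceback (most recent call last):
  File "h.py", line 22, in st
    print(o['clock'],o['eef_pos'].round(4),'yaw',np.degrees(np.arctan2(M[1,0],M[0,0])).round(2),'zax',M[:,2].round(4),'q6',o['joint_pos'][5].round(3),'F',o['ft_force'].round(1),o['ft_torque'].round(2),o['grip_width'].round(4),'delta',(M.T@e*1e3).round(1))
                                                                                                                                                                                                         ^^^^^^^^^^^^^^^^^^^^^
AttributeError: 'float' object has no attribute 'round'
```

```bash
sed -i "s/o\['grip_width'\].round(4)/round(o['grip_width'],4)/" h.py; python3 -c "from h import *;st()"
```

```text
2.2 [ 0.4966 -0.2392  0.1568] yaw -79.86 zax [-0.0021  0.0056 -1.    ] q6 2.514 F [ 0.4 -0.7  1.2] [-0.03  0.01 -0.01] 0.0853 delta [ -1.6 -11.1  28.8]
```

Call:
apply_moves(
  moves=[
    [[-1,-5,3,0],[0,-4,6,-0.5],[0,0,6,0],[0,0,6,0],[0,0,3,0],[0,0,0,0],[0,0,0,0],[0,0,0,0],[0,0,0,0],[0,0,0,0]],
  ],
)

```text
clock: 3.2
eef_pos: [0.5077, -0.237, 0.1333]
tool_rot: [0.77, -0.638, -0.0, -0.002]
ft_force: [-0.1, 0.0, -0.1]
grip_width: 0.0854
```

```bash
python3 - <<'E'
from h import *
st()
a=snap('scene','scene2')['color'];b=snap('side','side2')['color'];w=snap('wrist','wrist2')['color']
f=lambda im,x,y,w,h,W,H:cv2.resize(im[y:y+h,x:x+w],(W,H),interpolation=cv2.INTER_CUBIC)
cv2.imwrite('pics/c2.png',np.hstack([f(a,190,235,120,120,400,400),f(w,180,170,200,200,400,400)])[:,:,::-1])
E
```

```text
3.2 [ 0.5077 -0.237   0.1333] yaw -79.31 zax [ 0.0025  0.0035 -1.    ] q6 2.516 F [-0.1  0.  -0.1] [-0.01 -0.06  0.01] 0.0854 delta [-1.6  0.2  5.3]
```

View pics/c2.png

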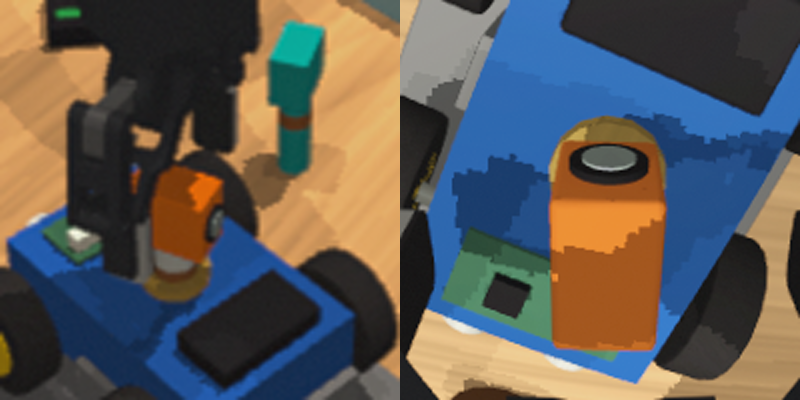

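The head sits centred between the open jaws (wrist crop column 608, which is cx) and square to them. I go down 5 mm and close.

Call:
apply_moves(
  moves=[
    [[-1,0,3,0],[0,0,2,0],[0,0,0,0],[0,0,0,0],[0,0,0,0],[0,0,0,0],[0,0,0,0],[0,0,0,0],[0,0,0,0],[0,0,0,0]],
  ],
)

```text
clock: 4.35
eef_pos: [0.5075, -0.2359, 0.1279]
tool_rot: [0.77, -0.638, -0.0, -0.002]
ft_force: [-0.3, -0.2, -0.1]
grip_width: 0.0856
```

Call:
apply_moves(
  moves=[
    [[0,0,0,0],[0,0,0,0],[0,0,0,0],[0,0,0,0],[0,0,0,0],[0,0,0,0],[0,0,0,0],[0,0,0,0],[0,0,0,0],[0,0,0,0]],
  ],
  hand=-1,
)

```text
clock: 5.35
eef_pos: [0.5077, -0.2361, 0.1281]
tool_rot: [0.77, -0.638, 0.0, -0.002]
ft_force: [-0.2, -0.5, 0.1]
grip_width: 0.0231
```

```bash
python3 -c "from h import *;st()"
```

```text
5.35 [ 0.5077 -0.2361  0.1281] yaw -79.25 zax [ 0.003   0.0029 -1.    ] q6 2.517 F [-0.2 -0.5  0.1] [-0.01 -0.02  0.09] 0.0231 delta [-0.7  0.4  0.1]
```

Call:
apply_moves(
  moves=[
    [[0,0,0,-6],[0,0,-0.2,-6],[0,0,-0.2,-6],[0,0,-0.2,-6],[0,0,-0.2,-6],[0,0,-0.2,-6],[0,0,-0.2,-6],[0,0,-0.2,-6],[0,0,-0.2,-6],[0,0,0,-6]],
  ],
)

```text
clock: 6.35
eef_pos: [0.5069, -0.2357, 0.1282]
tool_rot: [0.988, -0.152, 0.0, -0.003]
ft_force: [0.1, 1.1, 1.9]
grip_width: 0.0233
```

```bash
python3 -c "from h import *;st()"
```

```text
6.35 [ 0.5069 -0.2357  0.1282] yaw -17.53 zax [ 0.0016  0.0065 -1.    ] q6 1.438 F [0.1 1.1 1.9] [ 0.12  0.09 -0.29] 0.0233 delta [ 0.3 -0.3  0.2]
```

Call:
apply_moves(
  moves=[
    [[0,0,0,6],[0,0,-0.4,6],[0,0,-0.5,6],[0,0,-0.5,6],[0,0,-0.5,6],[0,0,-0.5,6],[0,0,-0.5,6],[0,0,-0.5,6],[0,0,-0.4,6],[0,0,0,4]],
  ],
)

```text
clock: 7.35
eef_pos: [0.5073, -0.2363, 0.1285]
tool_rot: [0.78, -0.626, -0.002, -0.002]
ft_force: [-0.1, 0.5, 0.9]
grip_width: 0.0231
```

```bash
python3 -c "from h import *;st()"
```

```text
7.35 [ 0.5073 -0.2363  0.1285] yaw -77.55 zax [ 0.      0.0056 -1.    ] q6 2.486 F [-0.1  0.5  0.9] [ 0.06 -0.03  0.28] 0.0231 delta [-0.8 -0.1  0.5]
```

Call:
apply_moves(
  moves=[
    [[0,0,0,-7],[0,0,-1,-7],[0,0,-1,-7],[0,0,-1,-7],[0,0,-1,-7],[0,0,-1,-7],[0,0,-1,-7],[0,0,-1,-7],[0,0,-1,-7],[0,0,0,-7]],
  ],
)

```text
clock: 8.35
eef_pos: [0.5069, -0.2356, 0.1292]
tool_rot: [0.999, -0.048, -0.002, -0.006]
ft_force: [0.2, 0.2, 3.2]
grip_width: 0.0232
```

```bash
python3 -c "from h import *;st()"
```

```text
8.35 [ 0.5069 -0.2356  0.1292] yaw -5.47 zax [-0.0042  0.0113 -0.9999] q6 1.227 F [0.2 0.2 3.2] [-0.2  -0.02 -0.3 ] 0.0232 delta [ 0.3 -0.1  1.2]
```

Call:
apply_moves(
  moves=[
    [[0,0,0,7],[0,0,-1.5,7],[0,0,-2,7],[0,0,-2,7],[0,0,-2,7],[0,0,-2,7],[0,0,-2,7],[0,0,-2,7],[0,0,-2,7],[0,0,-1,7]],
  ],
)

```text
clock: 9.35
eef_pos: [0.5077, -0.2369, 0.1312]
tool_rot: [0.778, -0.629, -0.008, -0.001]
ft_force: [2.2, -0.3, -0.7]
grip_width: 0.0232
```

```bash
python3 -c "from h import *;st()"
```

```text
9.35 [ 0.5077 -0.2369  0.1312] yaw -77.91 zax [-0.0118  0.0123 -0.9999] q6 2.491 F [ 2.2 -0.3 -0.7] [-0.23 -0.42  0.28] 0.0232 delta [-1.4  0.2  3.3]
```

Call:
apply_moves(
  moves=[
    [[0,0,0,-7],[0,0,-2,-7],[0,0,-2.5,-7],[0,0,-2.5,-7],[0,0,-2.5,-7],[0,0,-2.5,-7],[0,0,-2.5,-7],[0,0,-2.5,-7],[0,0,-2,-7],[0,0,-1,-7]],
  ],
)

```text
clock: 10.35
eef_pos: [0.5079, -0.2354, 0.1337]
tool_rot: [0.999, -0.051, -0.012, -0.011]
ft_force: [2.0, -0.7, -5.9]
grip_width: 0.0229
```

```bash
python3 -c "from h import *;st()"
```

```text
10.35 [ 0.5079 -0.2354  0.1337] yaw -5.82 zax [-0.0219  0.0234 -0.9995] q6 1.232 F [ 2.  -0.7 -5.9] [-0.2  -0.59 -0.32] 0.0229 delta [-0.6  0.3  5.7]
```

```bash
python3 - <<'E'
from h import *
a=snap('scene','scene3')['color'];b=snap('side','side3')['color']
f=lambda im:cv2.resize(im[235:415,160:330],(400,424),interpolation=cv2.INTER_CUBIC)
cv2.imwrite('pics/c3.png',np.hstack([f(cv2.imread('pics/scene2.png')),f(a[:,:,::-1])]))
for n,m,x,y,w,h in[('scene2',a,215,340,40,55),('scene2',a,255,320,50,40),('scene0',a,175,318,32,32),('side0',b,248,160,30,40),('side0',b,300,165,30,30)]:
    g=lambda i:np.float32(cv2.cvtColor(i,cv2.COLOR_BGR2GRAY)[y:y+h,x:x+w])
    print(n,x,y,cv2.phaseCorrelate(g(cv2.imread(f'pics/{n}.png')),g(np.ascontiguousarray(m[:,:,::-1])),cv2.createHanningWindow((w,h),cv2.CV_32F)))
E
```

```text
scene2 215 340 ((2.7675053279711186, -0.0024939567231925253), 0.7809899028142293)
scene2 255 320 ((0.41684430937177197, -0.8973061117723304), 0.9810913593769074)
scene0 175 318 ((0.06253371287612097, 0.8831185980415537), 0.9398621618747711)
side0 248 160 ((-0.11660506331104514, 0.2223493951654163), 0.9274386056264241)
side0 300 165 ((0.22542803010903434, -0.19971517463509514), 1.114356180297004)
```

View pics/c3.png

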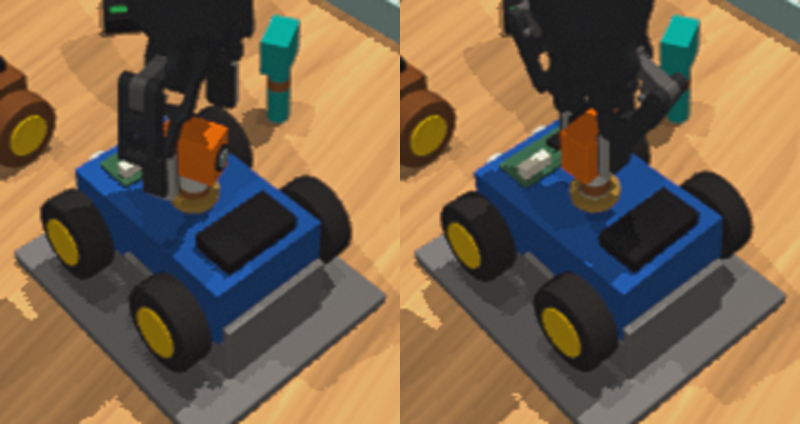

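Stroking works: the mast rises about 2 mm/rad and the rover stays seated, with about 1° of yaw play. The tool tilt drifts to 0.03 rad, so I add a small lateral correction towards world (-x,+y).

Call:
apply_moves(
  moves=[
    [[-0.8,-0.6,0,7],[-0.8,-0.5,-1.5,7],[-0.9,-0.4,-2.3,7],[-0.9,-0.2,-2.3,7],[-1,-0.1,-2.3,7],[-1,0,-2.3,7],[-1,0.2,-2.3,7],[-0.9,0.3,-2.3,7],[-0.9,0.4,-2,7],[-0.8,0.5,-1,7]],
  ],
)

```text
clock: 11.45
eef_pos: [0.5061, -0.2349, 0.1416]
tool_rot: [0.763, -0.646, -0.011, 0.001]
ft_force: [3.9, -2.1, -9.2]
grip_width: 0.0235
```

```bash
python3 -c "from h import *;st()"
```

```text
11.45 [ 0.5061 -0.2349  0.1416] yaw -80.52 zax [-0.0184  0.0119 -0.9998] q6 2.54 F [ 3.9 -2.1 -9.2] [-0.84 -1.29  0.23] 0.0235 delta [ 1.  -1.2 13.6]
```

```bash
python3 - <<'E'
from h import *
st()
a=snap('scene','scene4')['color'];b=snap('side','side4')['color']
f=lambda im,x,y:cv2.resize(im[y:y+100,x:x+120],(400,333),interpolation=cv2.INTER_CUBIC)
F=cv2.imread
cv2.imwrite('pics/c4.png',np.vstack([np.hstack([f(F(f'pics/scene{i}.png'),200,280) for i in(3,4)]),np.hstack([f(F(f'pics/side{i}.png'),235,130) for i in (3,4)])])[:600])
st()
E
```

```text
11.45 [ 0.5061 -0.2349  0.1416] yaw -80.52 zax [-0.0184  0.0119 -0.9998] q6 2.54 F [ 3.9 -2.1 -9.2] [-0.84 -1.29  0.23] 0.0235 delta [ 1.  -1.2 13.6]
11.55 [ 0.5059 -0.2347  0.1417] yaw -80.25 zax [-0.0187  0.0125 -0.9997] q6 2.535 F [  4.2  -3.3 -11.5] [-0.95 -1.36 -0.11] 0.0232 delta [ 1.2 -1.4 13.7]
```

View pics/c4.png

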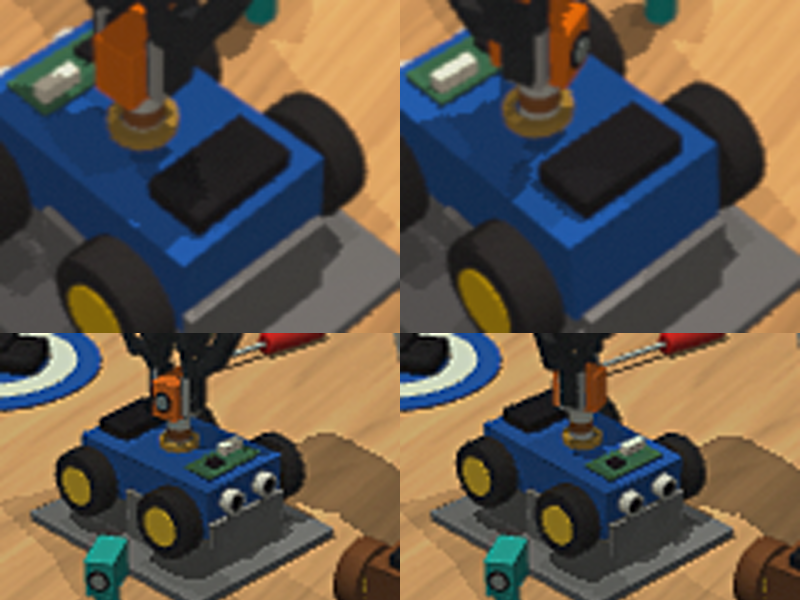

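The rover's rear looks raised a few mm (deck corner about 4 px up, Fz about -10 N), so that stroke pulled too hard. I lower it straight down to reseat it.

Call:
apply_moves(
  moves=[
    [[0,0,2,0],[0,0,2,0],[0,0,2,0],[0,0,2,0],[0,0,0,0],[0,0,0,0],[0,0,0,0],[0,0,0,0],[0,0,0,0],[0,0,0,0]],
  ],
)

```text
clock: 12.55
eef_pos: [0.5068, -0.2345, 0.1367]
tool_rot: [0.766, -0.643, -0.009, 0.0]
ft_force: [2.5, -1.0, -5.0]
grip_width: 0.0235
```

```bash
cat > chk.py <<'E'
from h import *
import sys
k=sys.argv[1]; st()
ref=cv2.imread('pics/scene3.png');rs=cv2.imread('pics/side3.png')
a=np.ascontiguousarray(snap('scene','scene'+k)['color'][:,:,::-1]);b=np.ascontiguousarray(snap('side','side'+k)['color'][:,:,::-1])
# battery, left-front wheel, rear wheel (scene); near wheels (side)
for nm,R_,I,x,y,w,h in[('batt',ref,a,245,315,42,35),('wheelL',ref,a,178,318,30,32),('wheelM',ref,a,219,352,28,34),('wheelR',ref,a,290,308,18,28),('S wheel1',rs,b,252,166,18,22),('S wheel2',rs,b,277,176,18,20),('S eyes',rs,b,298,166,22,22)]:
    t=R_[y:y+h,x:x+w];m=8;s=4
    S=I[y-m:y+h+m,x-m:x+w+m]
    t=cv2.resize(t,None,fx=s,fy=s,interpolation=cv2.INTER_CUBIC);S=cv2.resize(S,None,fx=s,fy=s,interpolation=cv2.INTER_CUBIC)
    r=cv2.matchTemplate(S,t,cv2.TM_CCOEFF_NORMED);_,v,_,p=cv2.minMaxLoc(r);print(nm,'d',p[0]/s-m,p[1]/s-m,round(v,2))
E
python3 chk.py 5; echo; sed -i 's/st()$/st()/' chk.py
python3 - <<'E'
import re
s=open('chk.py').read()
# same check for the lifted picture
s=s.replace("k=sys.argv[1]; st()","").replace("np.ascontiguousarray(snap('scene','scene'+k)['color'][:,:,::-1])","cv2.imread('pics/scene4.png')").replace("np.ascontiguousarray(snap('side','side'+k)['color'][:,:,::-1])","cv2.imread('pics/side4.png')")
import os;os.chdir('.');exec(s)
E
```

```text
12.55 [ 0.5068 -0.2345  0.1367] yaw -80.08 zax [-0.0146  0.0116 -0.9998] q6 2.533 F [ 2.5 -1.  -5. ] [-0.38 -0.63  0.03] 0.0235 delta [ 1.2 -0.3  8.7]
batt d -1.0 0.0 0.95
wheelL d 0.0 -2.25 0.98
wheelM d -2.5 -1.0 0.98
wheelR d -0.5 0.75 1.0
S wheel1 d 0.25 0.0 0.97
S wheel2 d -1.0 0.25 0.97
S eyes d -0.5 0.5 0.94

batt d -2.5 -4.5 0.93
wheelL d 0.0 -2.75 0.96
wheelM d -3.25 -4.5 0.97
wheelR d -1.0 -3.5 0.99
S wheel1 d 0.25 -2.75 0.95
S wheel2 d -0.75 -0.5 0.98
S eyes d -0.25 0.75 0.92
```

The rover is reseated (image offsets are back to its yaw play) and the mast is now about 8.7 mm up. I continue with gentler pulls.

Call:
apply_moves(
  moves=[
    [[0,0,0.5,-8],[0,0,-0.5,-8],[0,0,-1.5,-8],[0,0,-1.5,-8],[0,0,-1.5,-8],[0,0,-1.5,-8],[0,0,-1.5,-8],[0,0,-1.5,-8],[0,0,-1.5,-8],[0,0,0,-6]],
  ],
)

```text
clock: 13.65
eef_pos: [0.5065, -0.2337, 0.1394]
tool_rot: [1.0, 0.007, -0.01, -0.009]
ft_force: [4.3, -1.8, -7.8]
grip_width: 0.0231
```

```bash
python3 chk.py 6
```

```text
13.65 [ 0.5065 -0.2337  0.1394] yaw 0.78 zax [-0.0197  0.0175 -0.9997] q6 1.121 F [ 4.3 -1.8 -7.8] [-0.53 -0.98 -0.16] 0.0231 delta [ 0.9  2.  11.3]
batt d -1.0 0.0 0.96
wheelL d 0.0 -2.0 0.98
wheelM d -2.25 -1.0 0.98
wheelR d -0.75 0.5 1.0
S wheel1 d 0.0 -0.25 0.97
S wheel2 d -1.0 0.25 0.98
S eyes d -0.5 0.5 0.94
```

Call:
apply_moves(
  moves=[
    [[0,0,0.5,8],[0,0,-0.5,8],[0,0,-1.5,8],[0,0,-1.5,8],[0,0,-1.5,8],[0,0,-1.5,8],[0,0,-1.5,8],[0,0,-1.5,8],[0,0,-1.5,8],[0,0,0.5,6]],
  ],
)

```text
clock: 14.75
eef_pos: [0.5067, -0.2348, 0.1452]
tool_rot: [0.755, -0.656, -0.014, 0.002]
ft_force: [4.2, -2.4, -8.1]
grip_width: 0.0232
```

```bash
python3 chk.py 7
```

```text
14.75 [ 0.5067 -0.2348  0.1452] yaw -81.98 zax [-0.023   0.0155 -0.9996] q6 2.565 F [ 4.2 -2.4 -8.1] [-0.59 -1.15  0.11] 0.0232 delta [ 1.1 -0.8 17.2]
batt d -1.75 -2.5 0.94
wheelL d 0.0 -2.5 0.97
wheelM d -2.75 -3.25 0.98
wheelR d -1.0 -1.75 1.0
S wheel1 d 0.25 -1.25 0.96
S wheel2 d -0.75 0.0 0.99
S eyes d -0.25 0.75 0.94
```

The rear is up slightly again (about 2 px), so I lower it 3–4 mm and then do the next stroke more gently.

Call:
apply_moves(
  moves=[
    [[0,0,2,0],[0,0,2,0],[0,0,1,0],[0,0,0,-6],[0,0,0,-8],[0,0,-1,-8],[0,0,-1.3,-8],[0,0,-1.3,-8],[0,0,-1.3,-8],[0,0,-1,-8]],
  ],
)

```text
clock: 15.85
eef_pos: [0.5068, -0.234, 0.1481]
tool_rot: [0.976, -0.218, -0.012, -0.006]
ft_force: [2.4, -0.9, -1.8]
grip_width: 0.0237
```

```bash
python3 chk.py 8
```

```text
15.85 [ 0.5068 -0.234   0.1481] yaw -25.21 zax [-0.0199  0.0169 -0.9997] q6 1.575 F [ 2.4 -0.9 -1.8] [-0.34 -0.63 -0.07] 0.0237 delta [ 1.5  1.4 20. ]
batt d -1.0 0.0 0.95
wheelL d 0.0 -2.25 0.98
wheelM d -2.5 -1.0 0.97
wheelR d -0.5 0.75 1.0
S wheel1 d 0.25 0.0 0.96
S wheel2 d -1.0 0.25 0.97
S eyes d -0.5 0.5 0.94
```

The mast is 20 mm up with the rover fully seated and the force low, so it is past the seized stretch. I lift it out.

Call:
apply_moves(
  moves=[
    [[0,0,-1,-4],[0,0,-1,-4],[0,0,-1.5,-3],[0,0,-2,-3],[0,0,-2,-3],[0,0,-2,-3],[0,0,-2,0],[0,0,-2,0],[0,0,-2,0],[0,0,-1,0]],
  ],
)

```text
clock: 16.95
eef_pos: [0.5039, -0.2326, 0.1659]
tool_rot: [0.998, -0.056, -0.013, -0.009]
ft_force: [0.1, -0.3, -1.1]
grip_width: 0.0231
```

```bash
python3 chk.py 9
```

```text
16.95 [ 0.5039 -0.2326  0.1659] yaw -6.42 zax [-0.0247  0.0198 -0.9995] q6 1.247 F [ 0.1 -0.3 -1.1] [-0.    0.    0.01] 0.0231 delta [ 4.6  3.2 37.8]
batt d -1.0 0.0 0.94
wheelL d 0.0 -2.25 0.98
wheelM d -2.5 -1.0 0.98
wheelR d -0.5 0.75 1.0
S wheel1 d 0.25 0.0 0.96
S wheel2 d -1.0 0.25 0.97
S eyes d -0.5 0.5 0.94
```

The mast is free (Fz is only its weight, no moment) and the rover is seated. I lift it higher.

Call:
apply_moves(
  moves=[
    [[0,0,0,0],[0,0,-4,0],[0,0,-8,0],[0,0,-12,0],[0,0,-12,0],[0,0,-12,0],[0,0,-12,0],[0,0,-8,0],[0,0,-4,0],[0,0,0,0]],
  ],
)

```text
clock: 18.05
eef_pos: [0.5067, -0.2345, 0.2467]
tool_rot: [0.998, -0.056, -0.011, -0.008]
ft_force: [-0.2, 0.2, -1.2]
grip_width: 0.0231
```

```bash
python3 -c "from h import *;st(.487,.312,.25)"
```

```text
18.05 [ 0.5067 -0.2345  0.2467] yaw -6.46 zax [-0.0206  0.018  -0.9996] q6 1.246 F [-0.2  0.2 -1.2] [ 0.   -0.05  0.02] 0.0231 delta [ -81.1 -540.8    6.9]
```

Call:
apply_moves(
  moves=[
    [[-2,-15,0,0],[-4,-28,0,0],[-6,-38,0,0],[-6,-38,0,0],[-6,-38,0,0],[-6,-38,0,0],[-6,-38,0,0],[-6,-38,0,0],[-6,-38,0,0],[-6,-38,0,0]],
  ],
)

```text
clock: 19.05
eef_pos: [0.4859, 0.1316, 0.2479]
tool_rot: [0.998, -0.06, -0.017, -0.01]
ft_force: [-0.0, -0.2, -1.0]
grip_width: 0.0231
```

```bash
python3 -c "from h import *;st(.487,.312,.25)"
```

```text
19.05 [0.4859 0.1316 0.2479] yaw -6.89 zax [-0.0324  0.0214 -0.9992] q6 1.939 F [-0.  -0.2 -1. ] [-0.07 -0.13 -0.01] 0.0231 delta [ -20.6 -179.2    1.7]
```

Call:
apply_moves(
  moves=[
    [[-4,-36,0,0],[-4,-36,0,0],[-4,-30,0,0],[-3,-25,0,0],[-2,-18,0,0],[-1,-10,0,0],[0,-4,0,0],[0,0,0,0],[0,0,0,0],[0,0,0,0]],
  ],
)

```text
clock: 20.05
eef_pos: [0.4759, 0.3052, 0.2458]
tool_rot: [0.998, -0.054, -0.023, -0.007]
ft_force: [0.5, -0.7, -2.2]
grip_width: 0.0231
```

```bash
python3 - <<'E'
from h import *
st(.487,.312,.25)
w=snap('wrist','w10')['color'];b=snap('scene','s10')['color'];f=lambda im:cv2.resize(im,(400,300),interpolation=cv2.INTER_AREA)
cv2.imwrite('pics/c10.png',np.hstack([f(w),f(b[100:310,250:530])])[:,:,::-1])
E
```

```text
20.05 [0.4759 0.3052 0.2458] yaw -6.23 zax [-0.045   0.0171 -0.9988] q6 2.23 F [ 0.5 -0.7 -2.2] [ 0.02 -0.03  0.03] 0.0231 delta [10.1 -8.  -4.6]
```

View pics/c10.png

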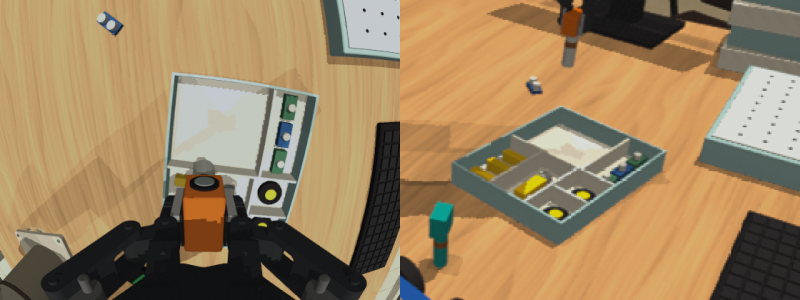

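The left half shows the bay's floor, with corners about (175,82), (270,88), (262,168) and (170,160), and the mast still held upright. I check the bay's centre with them.

```bash
python3 - <<'E'
from h import *
c=cal('w10')
P=np.array([atz(c,u*1.4,v*1.4,.036,True)[:2] for u,v in[(174,76),(275,84),(265,176),(168,163)]]);print(P.round(3),P.mean(0))
st(.490,.311,.083)
E
```

```text
[[0.434 0.4  ]
 [0.579 0.375]
 [0.557 0.233]
 [0.407 0.27 ]] [0.49424014 0.31954129]
20.15 [0.476  0.3052 0.2459] yaw -6.25 zax [-0.0448  0.0173 -0.9988] q6 2.23 F [-0.  -0.4 -1.1] [-0.02 -0.08 -0.05] 0.0234 delta [ 20.8  -5.3 162.2]
```

Call:
apply_moves(
  moves=[
    [[4,-1,5,0],[5,-1,12,0],[5,-1,18,0],[4,-1,20,0],[1,0,20,0],[0,0,18,0],[0,0,12,0],[0,0,6,0],[0,0,0,0],[0,0,0,0]],
  ],
)

```text
clock: 21.15
eef_pos: [0.4937, 0.3056, 0.1235]
tool_rot: [0.998, -0.058, -0.024, -0.006]
ft_force: [-0.4, -0.3, -1.2]
grip_width: 0.0233
```

```bash
python3 -c "from h import *;st(.492,.313,.080)"
```

```text
21.15 [0.4937 0.3056 0.1235] yaw -6.59 zax [-0.0464  0.0157 -0.9988] q6 2.221 F [-0.4 -0.3 -1.2] [ 0.01 -0.09  0.01] 0.0233 delta [-0.4 -6.7 43.6]
```

Call:
apply_moves(
  moves=[
    [[0,-3,4,0],[0,-3,6,0],[0,0,6,0],[0,0,6,0],[0,0,5,0],[0,0,4,0],[0,0,3,0],[0,0,2,0],[0,0,0,0],[0,0,0,0]],
  ],
)

```text
clock: 22.15
eef_pos: [0.4942, 0.3137, 0.0866]
tool_rot: [0.998, -0.057, -0.022, -0.008]
ft_force: [-0.3, -0.5, -1.2]
grip_width: 0.023
```

```bash
python3 -c "from h import *;st(.492,.313,.080)"
```

```text
22.15 [0.4942 0.3137 0.0866] yaw -6.58 zax [-0.0425  0.018  -0.9989] q6 2.233 F [-0.3 -0.5 -1.2] [-0.04 -0.06  0.01] 0.023 delta [-1.8  1.   6.7]
```

Call:
apply_moves(
  moves=[
    [[0,0,1.5,0],[0,0,1.5,0],[0,0,1.5,0],[0,0,1.5,0],[0,0,1,0],[0,0,1,0],[0,0,1,0],[0,0,1,0],[0,0,0,0],[0,0,0,0]],
  ],
)

```text
clock: 23.15
eef_pos: [0.4946, 0.3143, 0.0798]
tool_rot: [0.998, -0.058, -0.02, -0.009]
ft_force: [-0.5, 0.2, -1.3]
grip_width: 0.0231
```

```bash
python3 -c "from h import *;st(.492,.313,.080)"
```

```text
23.15 [0.4946 0.3143 0.0798] yaw -6.59 zax [-0.0391  0.02   -0.999 ] q6 2.233 F [-0.5  0.2 -1.3] [ 0.01 -0.03 -0.03] 0.0231 delta [-2.5  1.6 -0.1]
```

Call:
apply_moves(
  moves=[
    [[0,0,1,0],[0,0,1,0],[0,0,1,0],[0,0,1,0],[0,0,1,0],[0,0,0,0],[0,0,0,0],[0,0,0,0],[0,0,0,0],[0,0,0,0]],
  ],
)

```text
clock: 24.15
eef_pos: [0.4947, 0.3145, 0.0794]
tool_rot: [0.998, -0.058, -0.019, -0.01]
ft_force: [0.5, -0.3, 1.5]
grip_width: 0.0232
```

```bash
python3 - <<'E'
from h import *
st(.492,.313,.080)
b=snap('scene','s11')['color'];d=snap('side','d11')['color'];f=lambda im:cv2.resize(im,(400,300),interpolation=cv2.INTER_CUBIC)
cv2.imwrite('pics/c11.png',np.hstack([f(b[120:240,290:450]),f(d[225:345,80:240])])[:,:,::-1])
E
```

```text
24.15 [0.4947 0.3145 0.0794] yaw -6.6 zax [-0.0369  0.0213 -0.9991] q6 2.234 F [ 0.5 -0.3  1.5] [-0.18  0.06  0.01] 0.0232 delta [-2.5  1.8 -0.5]
```

View pics/c11.png

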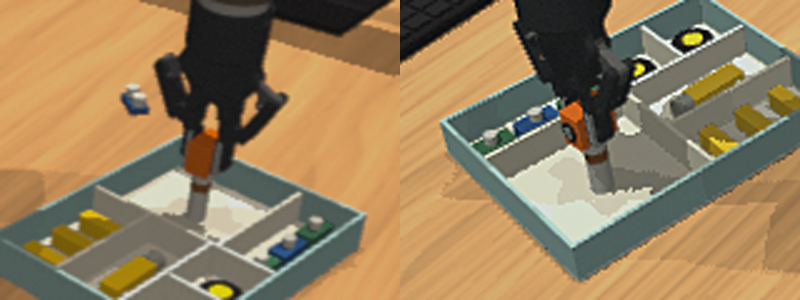

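The foot is on the bay floor, well inside the walls (contact now about +2.7 N). I release it and then withdraw.

Call:
apply_moves(
  moves=[
    [[0,0,0,0],[0,0,0,0],[0,0,0,0],[0,0,0,0],[0,0,0,0],[0,0,0,0],[0,0,0,0],[0,0,0,0],[0,0,0,0],[0,0,0,0]],
  ],
  hand=1,
)

```text
clock: 25.25
eef_pos: [0.4947, 0.3146, 0.0785]
tool_rot: [0.998, -0.058, -0.019, -0.009]
ft_force: [0.1, 0.8, 0.4]
grip_width: 0.0855
```

Call:
apply_moves(
  moves=[
    [[0,0,-5,0],[0,0,-10,0],[0,0,-15,0],[0,0,-15,0],[0,0,-15,0],[0,0,-15,0],[0,0,-15,0],[0,0,-10,0],[0,0,0,0],[0,0,0,0]],
  ],
)

```text
clock: 26.25
eef_pos: [0.4995, 0.3127, 0.1887]
tool_rot: [0.998, -0.058, -0.017, -0.011]
ft_force: [-0.6, 0.3, -0.3]
grip_width: 0.0858
```

```bash
python3 - <<'E'
from h import *
b=snap('scene','s12')['color'];d=snap('side','d12')['color'];f=lambda im:cv2.resize(im,(400,300),interpolation=cv2.INTER_CUBIC)
cv2.imwrite('pics/c12.png',np.vstack([np.hstack([f(b[120:240,290:450]),f(d[225:345,80:240])]),np.hstack([f(b[270:420,150:350]),f(d[120:240,220:380])])])[:,:,::-1])
E
python3 chk.py 13
```

```text
26.35 [0.4992 0.3126 0.1882] yaw -6.59 zax [-0.0339  0.0232 -0.9992] q6 2.227 F [0.1 0.2 0.4] [-0.09 -0.04  0.01] 0.0853 delta [ 73.  544.5  47.1]
batt d -1.0 0.25 0.92
wheelL d -0.25 -2.25 0.97
wheelM d -2.5 -1.0 0.98
wheelR d -0.5 0.75 0.99
S wheel1 d 0.25 -0.25 0.96
S wheel2 d -0.75 0.25 0.96
S eyes d -0.5 0.5 0.94
```

View pics/c12.png

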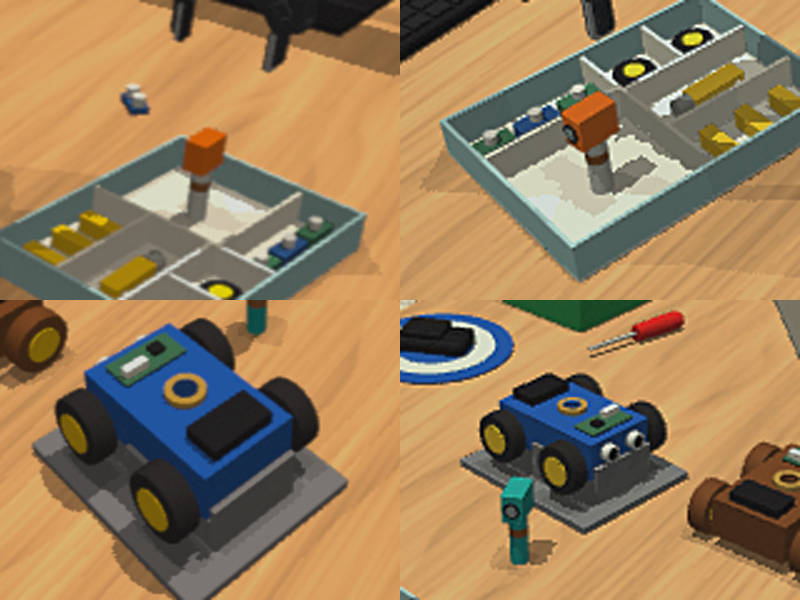

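The mast stands upright and released in the bay, and the rover looks seated. I check the rover's rigid motion against the first pictures before handing in.

```bash
python3 - <<'E'
from h import *
st()
ims={k:(cv2.imread(f'pics/{k}0.png'),cv2.imread('pics/'+('s12' if k=='scene' else 'd12')+'.png')) for k in('scene','side')}
c0=np.array([.5075,-.2355,.04]);A=[];B=[]
for k,x,y,w,h,z in[('scene',243,318,45,33,.095),('scene',178,318,30,32,.05),('scene',217,350,30,36,.05),('scene',288,310,20,36,.06),('scene',205,290,18,20,.09),('side',250,165,20,24,.05),('side',276,174,20,24,.05),('side',298,166,32,20,.075),('side',264,150,17,13,.097),('side',290,160,22,12,.09)]:
    I0,I1=ims[k];m=6;s=6;up=lambda i:cv2.resize(i,None,fx=s,fy=s,interpolation=cv2.INTER_CUBIC)
    r=cv2.matchTemplate(up(I1[y-m:y+h+m,x-m:x+w+m]),up(I0[y:y+h,x:x+w]),cv2.TM_CCOEFF_NORMED);_,v,_,p=cv2.minMaxLoc(r)
    d=np.array(p)/s-m;print(k,x,y,d.round(2),round(v,2))
    if v<.85: continue
    c=cal(k+'0');P=atz(c,x+w/2,y+h/2,z);f=210/np.tan(np.radians(c['fovy'])/2)
    def pr(q):
        t=P-c0;X=c0+q[:3]+t+np.cross(q[3:],t);a=c['camera_from_world'];X=a[:3,:3]@X+a[:3,3];return f*X[:2]/X[2]
    J=np.array([(pr(e*1e-4)-pr(e*0))/1e-4 for e in np.eye(6)]).T;A+=list(J);B+=list(d)
from scipy.optimize import least_squares
A=np.array(A);B=np.array(B);q=least_squares(lambda q:A@q-B,np.zeros(6),loss='soft_l1',f_scale=.3).x
print('mm',(q[:3]*1e3).round(1),'rad',q[3:].round(3),'res',(A@q-B).round(2))
E
```

```text
26.45 [0.499  0.3124 0.1876] yaw -6.59 zax [-0.0349  0.0226 -0.9991] q6 2.227 F [-0.2  0.2 -0.4] [-0.02 -0.07 -0.02] 0.0854 delta [ 73.2 544.3  46.9]
scene 243 318 [ 0. -1.] 0.95
scene 178 318 [ 0.17 -1.  ] 0.99
scene 217 350 [ 0.17 -1.  ] 0.99
scene 288 310 [ 0.   -0.83] 1.0
scene 205 290 [ 0.17 -0.83] 0.99
side 250 165 [0.   0.33] 0.98
side 276 174 [0.   0.33] 0.98
side 298 166 [0.   0.33] 0.98
side 264 150 [0.   0.33] 0.98
side 290 160 [0.17 0.33] 0.89
mm [-1.1  1.7  0. ] rad [ 0.     0.001 -0.   ] res [ 0.03  0.04  0.01  0.06 -0.07 -0.05 -0.04 -0.04 -0.02 -0.01 -0.03  0.01
 -0.    0.02  0.03 -0.   -0.02 -0.01 -0.15 -0.01]
```

The rover is only about 2 mm sideways from its start, with 0.0 mm lift and 0.001 rad tilt. I hand the job in.

```bash
python3 -c "from h import *;print(workorder.job_done())"
```

```text
the job is handed in; nothing more can be done
None
```

The mast is out of the rover's socket and standing upright, released, near the middle of the large empty tray compartment. I handed the job in at about 26.5 s of the 67 s allowed; no verdict was reported.

**How it went:** I gripped the orange head across its 24 mm sides. I worked the mast up with to-and-fro twists of about 60–80° under light upward pulls. Once it came free I carried it over, lowered it until the foot touched the bay floor, and let go.

**What went wrong on the way:** two strokes pulled too hard and lifted the rover's rear. By the picture offsets the first was roughly 8 mm at the rear, with a tilt of about 0.05 rad. The second was smaller, roughly 4 mm. I lowered the rover straight back each time and used gentler pulls. From the pictures, neither came near the 12 mm or 0.2 rad limits. At the moment the mast came free, the pictures showed the rover seated.

**Last checks:**
- **Rover:** compared with the first pictures, about 2 mm sideways shift (its play on the stand), 0.0 mm lift and 0.001 rad tilt.
- **Robot:** gripper open, about 0.11 m above where it let go, with force readings near zero.
- **Tool tilt:** it ended about 0.04 rad off vertical. I could not correct that through this interface, and it had no effect on the result.

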